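Moisture check on the washed rolling pin

ROBOT

A 6-joint arm with a two-finger parallel gripper is mounted at the origin on the work surface. World frame = base frame: x ahead of the robot, y to its left, z up, the work surface at z = 0. Lengths are in mm, angles in rad, forces in N, time in s.
With the tool pointing down it reaches from about 250 to 800 mm from the base axis. Payload 8.5 kg.
Tool frame: the origin (TCP) lies midway between the tips of the shut fingers; the grasp point (between the pads) lies 19 mm behind it; z points along the fingers, x is the direction in which the jaws open and shut, and the axes are right-handed (so a half turn about z gives the same grasp; the last joint's range is limited). The gripper opens to 85 mm and grips with 20 to 120 N. Pads are 22 mm wide; open, the fingers measure 114 mm over their backs; the gripper's body (76 mm by 85 mm) begins 54 mm behind the grasp point. The pads swing forward as they close: fully open they stand 13 mm farther back than shut.
Start: joints at [-1.232, 0.238, -0.013, 1.319, 0, 1.571], TCP at [174.47, -495.115, 231.276] pointing down, gripper open.
Joint ranges: [-2.66, 2.66], [-1.03, 1.9], [-1.14, 1.46], [-1.82, 2.27], [-1.45, 1.34], [-3.14, 3.14]. Speed limits (rad/s): [2.22, 2.22, 2.79, 3.14, 3.14, 3.14].

INTERFACE

Orientations are given as a rotation vector (axis times angle).
In Python, from station import bot gives the robot as it stands.
- The arm moves only by the tool jog_arm, never from a script. Its argument "motion" is a list of rows, each a list of 7 numbers: the opening, from 0 (shut) to 1 (fully open), then the shift along the world's x, y, z in cm, then the turn, a rotation vector about the world's x, y, z in degrees. A call has 1 to 5 rows; each row shifts and turns the commanded pose from where the row before left it; what a row does not reach is not made up. A row lasts 1/8 s, in which the tool goes at most 62.5 mm and 10.7 degrees, less where a joint would pass 70% of its speed; a pose out of reach is approached as far as the arm can. A call with a gripper value outside its range is refused whole. The fingers move at their own pace and stop on an object; "grip_force" is the grip in N (left out, the last holds). Time passes only in rows, so rows that do not move let the fingers close. It gives the time, the measured TCP pose, the force and the opening at its end, in the units of the state.
- bot.observe(): the state, without advancing time (a new reading comes with each control period).
- bot.grab_frame(name): name is "scene" or "top" or "wrist"; returns a dict with "frame" (384x512x3 uint8, red, green, blue), "fx", "fy", "cx", "cy" (pixels), "R" (3x3) and "t" (3): a world point X has camera coordinates R X + t. Camera axes: x right, y down, z forward; pixel columns grow to the right and rows downward; lengths in mm; the calibration is good to about 2 mm. The wrist camera is an equidistant fisheye: a pixel r from the principal point sees the ray r / f radians off the axis. A picture is of the moment at which its call begins. There is no depth.
- bot.job_done(): hands the job in, once; it reports no verdict.
Trained networks look in a picture, given as the dict that the camera call returned (one of the last four; its "shot" number tells which), for a name from the list of things; names that differ only in an ending like _2 or _b are one class to them, and where a whole thing is asked for, a point or a joint stands for the part that bears it (a point fixed in the world has none). Each returns a list of dicts, best first, with "score" (0 to 1); they miss things now and then, are a little off and sometimes report something else, mostly with a low value. They report only what shows in the picture. A call takes as long as a camera call. They do not tell look-alikes from the thing itself.
- bot.look_for(picture, name): "extent" ([left, top, width, height] in pixels, round what is visible of it).
The state is a dict: "time_s": time; "joint_positions": joint angles; "joint_velocities": joint speeds; "joint_efforts": joint torques, N m; "tool_pos": TCP position; "tcp_rot": TCP orientation; "wrist_force": force on the tool from outside, world axes, zero at the start; "wrist_torque": the same for the moment, N m; "gripper_width": finger opening in mm.
Only numpy, scipy, OpenCV 4.12 (cv2) and the standard library are available. Lean on these libraries where they do the work, as an engineer would, in place of code of your own. Each camera call takes 0.05 s, during which the arm holds its last target.

TASK

Check whether the washed rolling pin is dry: lay it centred across the two V notches of the orange rack without dropping it. Then take the blue moisture meter out of its grey holder and stand it upright on top of the pin, its red foot on the dark band, pressing lightly so that the sprung foot sinks about half its travel. Finish while still holding the meter there, steady, and leave the cup, saucer, sieve, jar and spoon where they are.

Things in the scene. Friction and masses are not known exactly. Their poses are not given: they have to be found in the camera images.
- pin: Wooden rolling pin, loose, about 260 g, lying on the counter at the start. Barrel 48 mm in diameter and 180 mm long, a 22 mm thick, 50 mm long handle at each end (280 mm over all). Origin on the axis at mid length; x runs along the axis towards the half with the dark band.
- pin_band (a point): Point on the pin's axis at the middle of the dark brown band, which runs all round the barrel and is 20 mm wide; 30 mm from the pin's middle along the pin's +x. With the pin lying level, the band's top is 24 mm above this point.
- rack: Orange plastic rack, fixed. Base plate 190 x 100 x 10 mm with rows of short pegs up to 32 mm high along its long edges (y = +-45 mm). Two uprights, 10 mm thick, at x = +-65 mm, each with a V notch open upwards (sides at 45 degrees, bottom of the V 55 mm above the counter, tips about 86 mm high and 62 mm apart). Origin under the base's centre, on the counter; x runs along the line through both notches, z up.
- rack_seat (a point): Where the pin's middle (its origin) comes to lie when the pin rests centred in both V notches, axis along the rack's x, either way round: 89 mm above the rack's origin.
- holder: Grey plastic holder, fixed: open-topped square tube, 42 x 42 mm outside, 34 x 34 mm inside, 55 mm high, on a 90 x 90 x 8 mm base. Origin under its centre.
- meter: Hand-held moisture meter, loose, about 150 g, hanging upright in the holder by its collar, its lower part 45 mm deep in the tube. Origin at the centre of the foot's lower face when the foot is out; z runs up along the meter. From the origin: red foot 0 to 14 mm, white 26 x 26 mm barrel 14 to 45 mm, white 46 x 46 mm collar 45 to 51 mm, blue handle 51 to 125 mm, 32 mm along x and 26 mm along y. Pull straight up by at least 50 mm to clear the holder.
- meter_foot (a joint): How far the sprung foot is pushed into the meter: 0 m is fully out, 0.012 m fully in. Spring 400 N/m with no preload (half travel, 6 mm, takes about 2.4 N).
- meter_tip (a point): Centre of the lower face of the red foot (flat, round, 16 mm in diameter). It moves with the foot: on the meter's z axis, at z = value of meter_foot.
- cup: White teacup, 60 mm high, 82 mm across, standing on the saucer; origin under its base.
- saucer: White saucer, 140 mm across, 16 mm high; origin under its centre.
- sieve: Aluminium sieve lying mouth down, 136 mm across, 55 mm high, with a black handle reaching 190 mm out along its -x; origin on the counter under the centre.
- jar: Amber jar with wooden cap, 64 mm across, 90 mm high; origin under its base.
- spoon: Wooden spoon, 240 mm long, lying on the counter along its x.
Not all that is in view belongs to the job. There is more than one size of the meter; the one meant has the size given above.

How it is judged:
By the outcome, as a careful person would: the job done as asked, in the order asked, and still so for the second after the job is handed in, while the arm keeps its last pose, push and grip.
It also fails if it takes over 72 s, if anything falls off the work surface, if the arm or the gripper's body presses on something with over 40 N, if the wrist force passes 120 N, or if a joint passes its speed limit or range.

## Working session

There is one attempt and no reset: what is moved stays moved. The work goes in short steps, Python scripts to look and compute and a tool call to move; the robot and the scene stay as the last step left them, time stands still between calls to the robot, and variables do not carry over. Pictures are saved under pics/ and viewed, and the job is handed in when it is done.

Besides the shell and the picture viewer there is one more tool, called after "Emit:" in YAML: its name, and indented under it one key for each argument. jog_arm: Moves the arm, as the interface text tells. Its arguments: {"type":"object","properties":{"motion":{"type":"array"},"grip_force":{"type":"number"}},"required":["motion"]}

```bash
mkdir -p pics; ls; cat > h.py <<'E'
import numpy as np, cv2
from station import bot
def save(d,n): cv2.imwrite('pics/'+n+'.png',cv2.cvtColor(d['frame'],cv2.COLOR_RGB2BGR))
E
python3 - <<'E'
from h import *
print(bot.observe())
import pickle
D={}
for n in ['scene','top','wrist']:
    d=bot.grab_frame(n); save(d,n+'0'); D[n]=d
    print(n,d['fx'],d['fy'],d['cx'],d['cy'],np.round(d['R'],4).tolist(),np.round(d['t'],1).tolist())
    for o in ['pin','pin_band','rack','holder','meter','meter_tip','cup','saucer','sieve','jar','spoon']:
        print(o,[(np.round(r['extent']).tolist(),round(r['score'],2)) for r in bot.look_for(d,o)][:3])
pickle.dump(D,open('D0.pkl','wb'))
E
```

```text
pics
{'time_s': 0.0, 'joint_positions': array([-1.23196247e+00,  2.38778928e-01, -1.42362852e-02,  1.31918967e+00,
        5.89279709e-06,  1.57077833e+00]), 'joint_velocities': array([-0.00137012,  0.00113291,  0.00098279,  0.00097074,  0.00062823,
        0.00186988]), 'joint_efforts': array([-8.23041773e-04, -5.38778114e+01,  3.46435869e+01,  1.87623646e-02,
        1.58841117e-04, -7.96768347e-06]), 'tool_pos': array([ 174.37149342, -494.77023806,  230.68558501]), 'tcp_rot': array([-2.56353740e+00,  1.81458927e+00,  1.80007780e-03]), 'wrist_force': array([-0.42029185, -1.29965633, -0.01808767]), 'wrist_torque': array([-0.01796164, -0.01037995,  0.01922202]), 'gripper_width': 85.29235303384988}
scene 357.3558912516399 357.3558912516399 252.00038660491973 195.28104869331466 [[-0.1849, 0.9826, -0.0162], [0.7634, 0.1333, -0.632], [-0.6189, -0.1292, -0.7748]] [113.3, -427.7, 1677.1]
pin [([239.0, 151.0, 27.0, 55.0], 0.6), ([263.0, 226.0, 40.0, 75.0], 0.53)]
pin_band [([240.0, 147.0, 24.0, 58.0], 0.75)]
rack [([164.0, 156.0, 44.0, 48.0], 0.62), ([201.0, 213.0, 25.0, 35.0], 0.28), ([108
[... 795 characters left out ...]
5.0], 0.73)]
meter [([160.0, 178.0, 11.0, 7.0], 0.66), ([147.0, 209.0, 11.0, 10.0], 0.64), ([172.0, 203.0, 22.0, 20.0], 0.62)]
meter_tip [([270.0, 132.0, 27.0, 34.0], 0.61), ([72.0, 196.0, 28.0, 68.0], 0.6)]
cup [([272.0, 124.0, 24.0, 39.0], 0.76)]
saucer [([267.0, 129.0, 35.0, 41.0], 0.84)]
sieve [([196.0, 93.0, 44.0, 75.0], 0.8)]
jar [([397.0, 200.0, 29.0, 18.0], 0.71)]
spoon [([72.0, 193.0, 27.0, 71.0], 0.98)]
wrist 297.3186396354542 297.3186396354542 249.30914210819455 187.4623645161795 [[0.3321, -0.9433, 0.0], [-0.8969, -0.3157, 0.3096], [-0.292, -0.1028, -0.9509]] [-524.4, -40.3, 380.1]
pin []
pin_band []
rack []
holder []
meter []
meter_tip []
cup []
saucer []
sieve []
jar []
spoon []
```

```bash
python3 - <<'E'
import pickle,cv2
D=pickle.load(open('D0.pkl','rb'))
f=D['top']['frame'][80:290,50:450,::-1]; cv2.imwrite('pics/top0c.png',cv2.resize(f,None,fx=2,fy=2,interpolation=cv2.INTER_CUBIC))
f=D['scene']['frame'][130:320,90:450,::-1]; cv2.imwrite('pics/scene0c.png',cv2.resize(f,None,fx=2.2,fy=2.2,interpolation=cv2.INTER_CUBIC))
E
```

```text
(no output)
```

View pics/top0c.png

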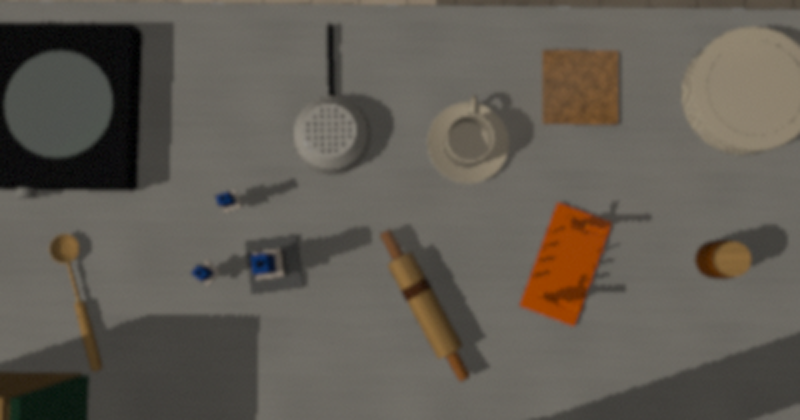

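View pics/scene0c.png

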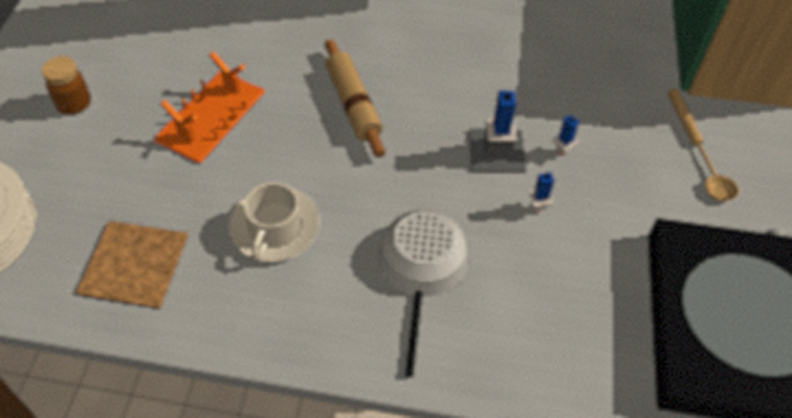

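```bash
cat >> h.py <<'E'
def ray(d,u,v):
    x=(u-d['cx'])/d['fx'];y=(v-d['cy'])/d['fy']
    if 'fish' in d and d['fish']:
        r=np.hypot(x,y); k=np.sin(r)/r if r>1e-9 else 1
        c=np.array([x*k,y*k,np.cos(r)])
    else: c=np.array([x,y,1.])
    R=np.array(d['R']);t=np.array(d['t']); return -R.T@t, R.T@c
def bp(d,u,v,z):
    o,w=ray(d,u,v); return o+w*(z-o[2])/w[2]
def proj(d,X):
    c=np.array(d['R'])@np.asarray(X,float)+np.array(d['t'])
    if d.get('fish'):
        r=np.arctan2(np.hypot(c[0],c[1]),c[2]); k=r/max(np.hypot(c[0],c[1]),1e-9)
        return np.array([d['fx']*c[0]*k+d['cx'],d['fy']*c[1]*k+d['cy']])
    return np.array([d['fx']*c[0]/c[2]+d['cx'],d['fy']*c[1]/c[2]+d['cy']])
E
python3 - <<'E'
from h import *
import pickle
d=pickle.load(open('D0.pkl','rb'))['top']
P=lambda u,v,z: np.round(bp(d,u/2+50,v/2+80,z),1)
a,b=P(386,233,24),P(463,376,24);print('pin',a,b,(a+b)/2,np.linalg.norm(a-b),np.degrees(np.arctan2(*(a-b)[1::-1])),'band',P(417,287,48))
c=[P(*q,10) for q in [(561,203),(611,219),(577,325),(521,305)]];print('rack',c,np.mean(c,0))
f=d['frame'].astype(int);m=((f[...,0]>90)&(f[...,0]-f[...,2]>80)&(f[...,1]<f[...,0]*.55)).astype(np.uint8)
m[:, :290]=0;m[:,370:]=0
r=cv2.minAreaRect(cv2.findNonZero(m));print(r,[np.round(bp(d,*q,10),1) for q in cv2.boxPoints(r)],np.round(bp(d,*r[0],10),1))
c=[P(*q,8) for q in [(250,238),(303,236),(305,288),(248,293)]];print('holder',c,np.mean(c,0))
print('meter top',P(262,263,135), P(226,200,70),P(203,272,70))
for n,q in dict(cup=(470,138),sieve=(331,130),jar=(734,260)).items(): print(n,P(*q,50))
E
```

```text
pin [590.7  30.2  24. ] [ 354.  -101.3   24. ] [472.35 -35.55  24.  ] 270.77507270795815 29.05460409907714 band [501.2 -22.8  48. ]
rack [array([ 646.2, -267.4,   10. ]), array([ 619.9, -352.6,   10. ]), array([ 439.7, -294.3,   10. ]), array([ 472.1, -199.6,   10. ])] [ 544.475 -278.475   10.   ]
((332.6605529785156, 211.55838012695312), (29.133594512939453, 55.1060676574707), 19.98310661315918) [array([ 472.2, -196.4,   10. ]), array([ 648.9, -260.2,   10. ]), array([ 616. , -353.5,   10. ]), array([ 439.8, -289. ,   10. ])] [ 543.8 -274.7   10. ]
holder [array([580.1, 262.5,   8. ]), array([584.6, 172.2,   8. ]), array([496.3, 167. ,   8. ]), array([486.7, 263.5,   8. ])] [536.925 216.3     8.   ]
meter top [537.2 217.4 135. ] [639.5 290.8  70. ] [521.8 324.9  70. ]
cup [ 749.7 -108.3   50. ]
sieve [760.4 123.5  50. ]
jar [ 551.9 -544.9   50. ]
```

Emit:
jog_arm:
  motion:
    - [1, 2.5, 3.8, 1, 0, 0, 1]
    - [1, 2.5, 3.8, 1, 0, 0, 1]
    - [1, 2.5, 3.8, 1, 0, 0, 1]
    - [1, 2.5, 3.8, 1, 0, 0, 1]
    - [1, 2.5, 3.8, 1, 0, 0, 1]

```text
time_s: 2.42
tool_pos: [300.1, -303.9, 281.8]
tcp_rot: [2.641, -1.701, 0.001]
wrist_force: [0.5, -0.6, -0.8]
gripper_width: 85.1
```

Emit:
jog_arm:
  motion:
    - [1, 2.5, 3.8, 1, 0, 0, 1]
    - [1, 2.5, 3.8, 1, 0, 0, 1]
    - [1, 2.5, 3.8, 0, 0, 0, 1]
    - [1, 2.5, 3.8, 0, 0, 0, 1]
    - [1, 2.5, 3.8, 0, 0, 0, 1]

```text
time_s: 3.05
tool_pos: [425.2, -113.8, 301.5]
tcp_rot: [-2.713, 1.584, -0.001]
wrist_force: [0.6, -0.7, -0.1]
gripper_width: 85.6
```

Emit:
jog_arm:
  motion:
    - [1, 2.5, 3.8, 0, 0, 0, 0]
    - [1, 2.3, 4.1, 0, 0, 0, 0]
    - [1, 0, 0, 0, 0, 0, 0]
    - [1, 0, 0, 0, 0, 0, 0]

```text
time_s: 3.55
tool_pos: [472.2, -36.2, 301.2]
tcp_rot: [2.713, -1.583, -0.001]
wrist_force: [0.1, -0.8, 0.2]
gripper_width: 85.2
```

```bash
python3 - <<'E'
from h import *
import pickle
s=bot.observe();print(s['time_s'],s['tool_pos'],s['tcp_rot'],s['wrist_force'],s['joint_positions'])
d=bot.grab_frame('wrist'); d['fish']=True; save(d,'w1'); pickle.dump(d,open('w1.pkl','wb'))
cv2.imwrite('pics/w1b.png',cv2.resize(d['frame'][...,::-1],None,fx=1.5,fy=1.5))
E
```

```text
3.55 [472.20769681 -36.16142782 301.18392707] [ 2.71289600e+00 -1.58343893e+00 -6.25912728e-04] [ 0.13168841 -0.7572794   0.18436943] [-7.63093022e-02  1.35182009e-01  3.31272203e-02  1.46927526e+00
 -1.86813560e-04  2.55113989e+00]
```

View pics/w1b.png

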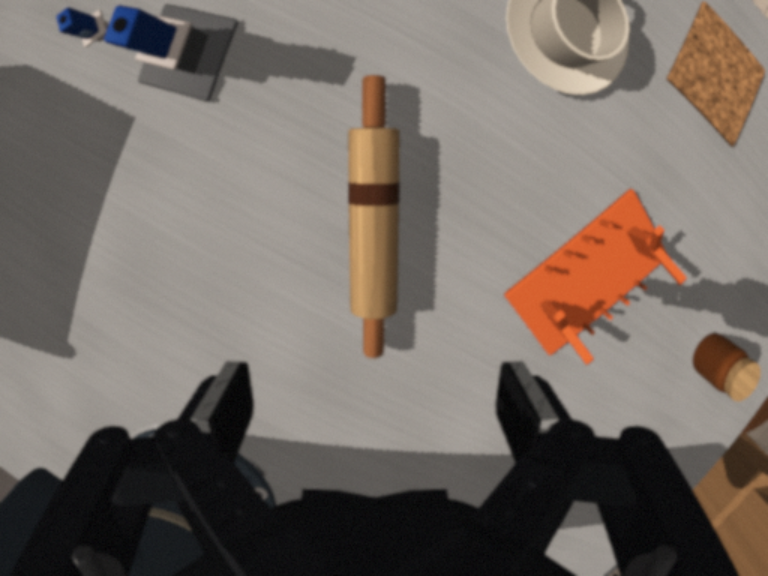

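```bash
python3 - <<'E'
from h import *
import pickle
d=pickle.load(open('w1.pkl','rb'))
print('cam',np.round(bp(d,250,190,0),0),-np.array(d['R']).T@d['t'])
P=lambda u,v,z: np.round(bp(d,u/1.5,v/1.5,z),1)
for z in (0,24): 
  a,b=P(373,75,z),P(373,356,z);print('handles',a,b,(a+b)/2,np.linalg.norm(a-b),np.degrees(np.arctan2(*(a-b)[1::-1])))
a,b=P(374,127,30),P(373,317,30);print('barrel',a,b,(a+b)/2,np.linalg.norm(a-b))
print('band',P(373.5,194,48))
f=d['frame'].astype(int);m=((f[...,0]>90)&(f[...,0]-f[...,2]>80)&(f[...,1]<f[...,0]*.55)).astype(np.uint8)
m[:, :320]=0;m[:110]=0;
m2=m.copy();cv2.imwrite('pics/m.png',m*255)
print('rackcorners',P(632,189,10),P(505,295,10),P(552,355,10))
print('tips? ',P(655,235,86),P(684,281,86),P(560,313,86),P(589,360,86))
hb=[P(177,2,8),P(237,19,8),P(211,100,8),P(140,81,8)];print('hold',hb)
E
```

```text
cam [412. -71.   0.] [541.02137511   3.41823356 443.80280525]
handles [597.8  36.5   0. ] [ 337.8 -110.1    0. ] [467.8 -36.8   0. ] 298.4820932652409 29.41631036535605
handles [594.8  34.7  24. ] [ 348.8 -104.    24. ] [471.8  -34.65  24.  ] 282.4069581295758 29.415222816088153
barrel [552.    9.5  30. ] [390.1 -80.8  30. ] [471.05 -35.65  30.  ] 185.37988024594253
band [499.4 -19.7  48. ]
rackcorners [ 648.2 -259.3   10. ] [ 472.9 -195.4   10. ] [ 440.9 -290.1   10. ]
tips?  [ 609.7 -262.5   86. ] [ 593.9 -327.3   86. ] [ 496.8 -218.4   86. ] [ 472.5 -279.7   86. ]
hold [array([580.5, 258. ,   8. ]), array([588. , 185.2,   8. ]), array([502.9, 168.3,   8. ]), array([488.8, 255. ,   8. ])]
```

Emit:
jog_arm:
  motion:
    - [1, 0, 0.1, -6, 0, 0, 0]
    - [1, 0, 0, -6, 0, 0, 0]
    - [1, 0, 0, -6, 0, 0, 0]
    - [1, 0, 0, -6, 0, 0, 0]
    - [1, 0, 0, -3.5, 0, 0, 0]

```text
time_s: 4.22
tool_pos: [470.5, -36.3, 24.1]
tcp_rot: [2.71, -1.587, -0.003]
wrist_force: [0.8, -0.3, -0.3]
gripper_width: 85.2
```

Emit:
jog_arm:
  motion:
    - [1, 0, 0, -1.5, 0, 0, 0]
    - [1, 0, 0, -0.7, 0, 0, 0]
    - [1, 0, 0, 0, 0, 0, 0]
    - [0.55, 0, 0, 0, 0, 0, 0]
    - [0.3, 0, 0, 0, 0, 0, 0]
  grip_force: 40

```text
time_s: 4.85
tool_pos: [473.0, -35.2, 5.0]
tcp_rot: [-2.712, 1.585, -0.002]
wrist_force: [1.5, 0.7, -0.1]
gripper_width: 51.7
```

Emit:
jog_arm:
  motion:
    - [0.3, 0, 0, 0, 0, 0, 0]
    - [0.3, 0, 0, 0, 0, 0, 0]
    - [0.3, 0, 0, 0, 0, 0, 0]
    - [0.3, 0, 0, 0, 0, 0, 0]

```text
time_s: 5.35
tool_pos: [473.0, -35.3, 5.2]
tcp_rot: [-2.712, 1.584, -0.002]
wrist_force: [-1.0, -1.3, 7.1]
gripper_width: 46.8
```

Emit:
jog_arm:
  motion:
    - [0.3, 0, 0, 0.5, 0, 0, 0]
    - [0.3, 0, 0, 1.5, 0, 0, 0]
    - [0.3, 0, 0, 3, 0, 0, 0]
    - [0.3, 0, 0, 3, 0, 0, 0]
    - [0.3, 0, 0, 0, 0, 0, 0]
  grip_force: 60

```text
time_s: 5.98
tool_pos: [473.9, -35.1, 86.2]
tcp_rot: [-2.711, 1.584, -0.005]
wrist_force: [0.4, -0.5, -2.3]
gripper_width: 46.4
```

```bash
python3 - <<'E'
from h import *
import pickle
s=bot.observe();print(s['time_s'],s['tool_pos'],s['tcp_rot'],s['wrist_force'],s['joint_positions'],s['gripper_width'])
d=bot.grab_frame('wrist'); d['fish']=True; pickle.dump(d,open('w2.pkl','wb'))
cv2.imwrite('pics/w2b.png',cv2.resize(d['frame'][...,::-1],None,fx=1.5,fy=1.5))
E
```

```text
5.975 [473.85436479 -35.13143034  86.2017809 ] [-2.71120949  1.58361    -0.00522892] [ 0.42954823 -0.52521077 -2.25237676] [-7.40851685e-02  2.50036405e-01 -3.94012161e-01  9.22979422e-01
  1.25204496e-04  2.55399985e+00] 46.40994022959135
```

View pics/w2b.png

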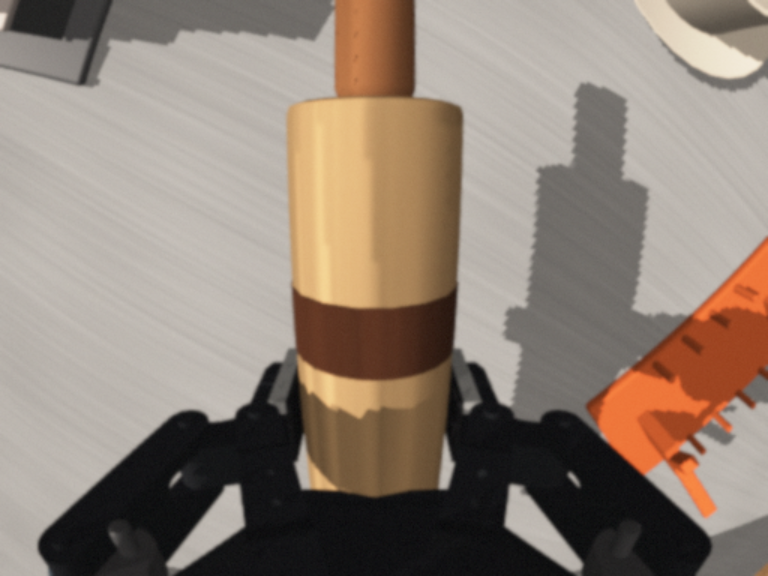

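```bash
python3 - <<'E'
from h import *
import pickle
from scipy.optimize import least_squares
d=pickle.load(open('w2.pkl','rb'))
f=d['frame'][:,248].astype(int); 
for v in list(range(60,70))+list(range(200,212))+list(range(247,260)): print(v,f[v].tolist(),end=' ')
tcp=np.array([473.85,-35.13,86.2])
rv=np.array([-2.7112,1.5836,-.0052]);Rt=cv2.Rodrigues(rv)[0];print(Rt.round(4))
# tool y axis dir
ax0=np.array([np.cos(np.radians(29.5)),np.sin(np.radians(29.5)),0])
print(ax0@Rt)
cam=-np.array(d['R']).T@d['t'];print(cam-tcp)
def model(p):
    s,h,pi,l,w=p  # s axial offset, h height of axis above tcp, pitch, lateral, yaw
    yaw=np.radians(29.5)+w
    a=np.array([np.cos(yaw)*np.cos(pi),np.sin(yaw)*np.cos(pi),np.sin(pi)]);n=np.array([-np.sin(yaw),np.cos(yaw),0]);u=np.cross(a,n)
    c=tcp+ax0*s+np.array([-ax0[1],ax0[0],0])*l+np.array([0,0,h])
    out=[]
    for q in (20,40,90): out.append(proj(d,c+a*q+u*24)[1])
    # silhouettes at axial q
    for q in (40,85):
        o=c+a*q; w_=cam-o; w_=w_-a*(w_@a); D=np.linalg.norm(w_); e=w_/D; g=np.cross(a,e)
        th=np.arccos(24/D)
        for sg in (1,-1): out.append(proj(d,o+24*(np.cos(th)*e+sg*np.sin(th)*g))[0])
    return np.array(out)
obs=np.array([379,308,98.,293,457,288.5,461])/1.5
r=least_squares(lambda p:np.r_[model(p)-obs, ],[0,19,0,0,0]);print(r.x,np.degrees(r.x[2]),np.degrees(r.x[4]),r.fun)
E
```

```text
60 [161, 103, 64] 61 [156, 99, 61] 62 [153, 98, 62] 63 [144, 97, 61] 64 [148, 109, 71] 65 [172, 134, 89] 66 [191, 151, 102] 67 [199, 158, 107] 68 [198, 157, 105] 69 [198, 156, 105] 200 [204, 162, 111] 201 [205, 162, 110] 202 [205, 163, 109] 203 [202, 158, 108] 204 [187, 144, 97] 205 [145, 106, 71] 206 [107, 69, 45] 207 [97, 57, 39] 208 [93, 54, 35] 209 [92, 53, 35] 210 [91, 52, 34] 211 [93, 52, 34] 247 [91, 52, 32] 248 [93, 54, 35] 249 [92, 51, 35] 250 [94, 54, 36] 251 [94, 54, 36] 252 [101, 63, 40] 253 [142, 102, 67] 254 [186, 142, 97] 255 [203, 160, 109] 256 [204, 160, 108] 257 [204, 161, 110] 258 [206, 162, 110] 259 [207, 165, 113] [[ 4.912e-01 -8.710e-01  3.800e-03]
 [-8.710e-01 -4.912e-01 -1.000e-04]
 [ 2.000e-03 -3.200e-03 -1.000e+00]]
[-0.00136495 -0.99999393  0.00320522]
[ 68.22089388  39.54310583 142.91712902]
[-3.52979949e+01 -6.23569408e+01 -5.02661404e-01 -1.88866718e+00
  3.53884379e-02] -28.800376977498253 2.0276081372883232 [-34.89534497 -15.20537993  60.44441542  85.3217543  -84.01853725
  85.17472211 -87.29496421]
```

```bash
cat > fitpin.py <<'E'
from h import *
from scipy.optimize import least_squares
def fit(d,tcp,yaw0,obs,fix=False):
    cam=-np.array(d['R']).T@d['t']
    ax0=np.array([np.cos(yaw0),np.sin(yaw0),0])
    def model(p):
        s,h,pi,l,w=p; yaw=yaw0+w
        a=np.array([np.cos(yaw)*np.cos(pi),np.sin(yaw)*np.cos(pi),np.sin(pi)]);n=np.array([-np.sin(yaw),np.cos(yaw),0]);u=np.cross(a,n)
        c=tcp+ax0*s+np.array([-ax0[1],ax0[0],0])*l+np.array([0,0,h])
        out=[proj(d,c+a*q+u*24)[1] for q in (20,40,90)]
        for q in (40,85):
            o=c+a*q; w_=cam-o; w_=w_-a*(w_@a); D=np.linalg.norm(w_); e=w_/D; g=np.cross(a,e); th=np.arccos(24/D)
            xs=sorted(proj(d,o+24*(np.cos(th)*e+sg*np.sin(th)*g))[0] for sg in (1,-1)); out+=xs
        return np.array(out)
    r=least_squares(lambda p:model(p)-obs,[0,19,0,0,0]);return r,model
E
python3 - <<'E'
from fitpin import *
import pickle
d=pickle.load(open('w2.pkl','rb'))
tcp=np.array([473.85,-35.13,86.2])
r,m=fit(d,tcp,np.radians(29.5),np.r_[253.3,205,64.8,np.array([293,457,288.5,461])/1.5])
print(r.x.round(3),np.degrees(r.x[[2,4]]),r.fun.round(2))
E
```

```text
[-1.525 19.14  -0.041  0.295  0.   ] [-2.35076006  0.00471999] [ 0.1   0.04 -0.13  0.28 -0.28 -0.02  0.02]
```

Emit:
jog_arm:
  motion:
    - [0.3, 0.3, -1, 2.5, 0, 0, -3]
    - [0.3, 0.7, -2.4, 2.5, 0, 0, -6]
    - [0.3, 0.8, -2.8, 2, 0, 0, -6]
    - [0.3, 0.8, -2.8, 0.5, 0, 0, -6]
    - [0.3, 0.8, -2.8, 0, 0, 0, -6]

```text
time_s: 6.65
tool_pos: [506.3, -153.8, 158.3]
tcp_rot: [2.264, -2.178, -0.002]
wrist_force: [0.5, 0.2, -2.5]
gripper_width: 46.5
```

Emit:
jog_arm:
  motion:
    - [0.3, 0.9, -2.8, 0, 0, 0, -6]
    - [0.3, 0.9, -2.8, 0, 0, 0, -6]
    - [0.3, 0.9, -2.8, 0, 0, 0, -5]
    - [0.3, 0.7, -2.4, 0, 0, 0, -4]
    - [0.3, 0.3, -1.4, 0, 0, 0, -1.5]

```text
time_s: 7.28
tool_pos: [543.1, -275.8, 157.4]
tcp_rot: [1.797, -2.575, -0.004]
wrist_force: [0.1, 0.7, -2.5]
gripper_width: 46.2
```

Emit:
jog_arm:
  motion:
    - [0.3, 0, 0, 0, 0, 0, 0]
    - [0.3, 0, 0, 0, 0, 0, 0]

```text
time_s: 7.52
tool_pos: [543.0, -274.3, 158.9]
tcp_rot: [1.802, -2.573, -0.002]
wrist_force: [-0.5, 0.7, -3.3]
gripper_width: 46.4
```

```bash
python3 - <<'E'
from h import *
import pickle
s=bot.observe();print(s['time_s'],s['tool_pos'],s['tcp_rot'],s['wrist_force'],s['joint_positions'],s['gripper_width'])
R=cv2.Rodrigues(s['tcp_rot'])[0];print('pin yaw',np.degrees(np.arctan2(-R[1,1],-R[0,1])))
for n in ('wrist','scene'):
  d=bot.grab_frame(n); d['fish']=n=='wrist'; pickle.dump(d,open(n+'3.pkl','wb'))
  g=d['frame'][...,::-1]
  if n=='scene': g=g[120:270,100:330]
  cv2.imwrite('pics/%s3.png'%n,cv2.resize(g,None,fx=1.5 if n=='wrist' else 3,fy=1.5 if n=='wrist' else 3,interpolation=cv2.INTER_CUBIC))
E
```

```text
7.525 [ 543.0272293  -274.26751486  158.85646385] [ 1.80150211e+00 -2.57344557e+00 -1.88149495e-03] [-0.4652197   0.71242223 -3.31163794] [-4.67870964e-01  4.11574495e-01  5.40226877e-02  1.21441823e+00
  3.45985370e-04  3.02301883e+00] 46.4457604176745
pin yaw -20.013248143451523
```

View pics/wrist3.png

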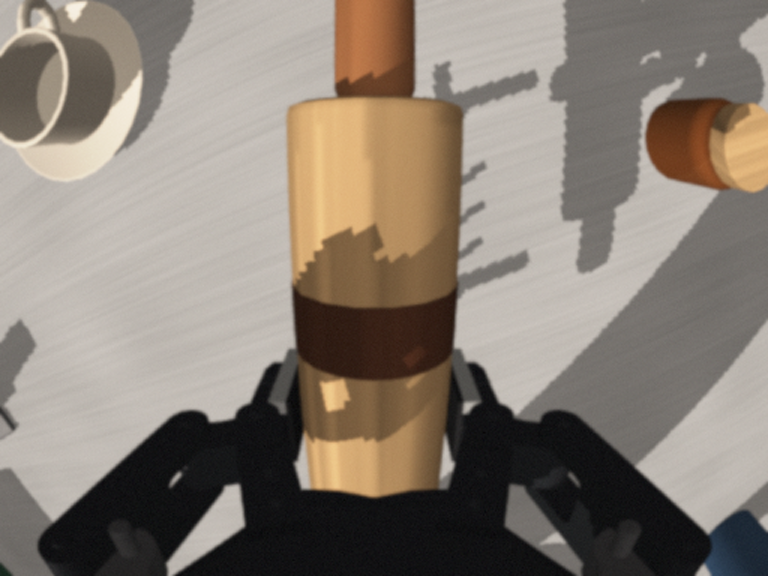

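View pics/scene3.png

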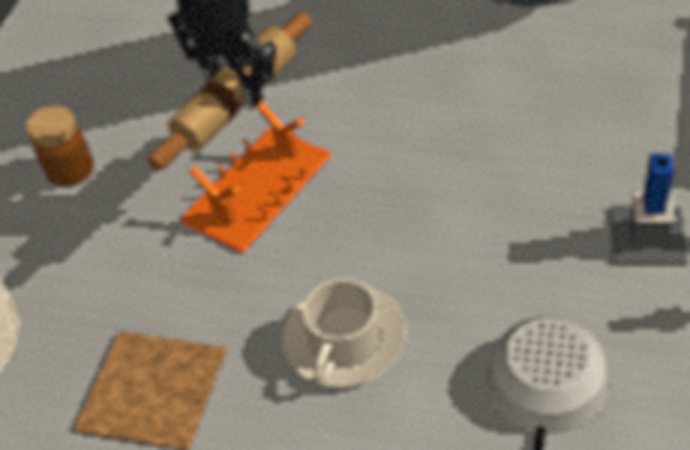

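Emit:
jog_arm:
  motion:
    - [0.3, 0.2, -0.1, -2, 0, 0, 0]
    - [0.3, 0.1, 0, -3, 0, 0, 0]
    - [0.3, 0, 0, -2, 0, 0, 0]
    - [0.3, 0, 0, -0.8, 0, 0, 0]
    - [0.3, 0, 0, 0, 0, 0, 0]

```text
time_s: 8.25
tool_pos: [546.4, -275.7, 81.3]
tcp_rot: [1.801, -2.574, -0.001]
wrist_force: [0.1, 1.1, -2.7]
gripper_width: 46.8
```

Emit:
jog_arm:
  motion:
    - [0.3, 0, 0, -0.4, 0, 0, 0]
    - [0.3, 0, 0, -0.2, 0, 0, 0]
    - [0.3, 0, 0, 0, 0, 0, 0]

```text
time_s: 8.62
tool_pos: [546.5, -276.2, 75.4]
tcp_rot: [-1.8, 2.575, -0.0]
wrist_force: [-0.5, -0.3, -3.0]
gripper_width: 46.7
```

Emit:
jog_arm:
  motion:
    - [0.3, -0.1, 0.1, -0.2, 0, 0, 0]
    - [0.3, 0, 0, -0.1, 0, 0, 0]
    - [0.3, 0, 0, 0, 0, 0, 0]

```text
time_s: 9.0
tool_pos: [545.4, -275.1, 72.2]
tcp_rot: [1.8, -2.575, -0.0]
wrist_force: [0.6, -0.2, -2.4]
gripper_width: 46.5
```

```bash
python3 - <<'E'
from h import *
import pickle
s=bot.observe();print(s['time_s'],s['tool_pos'],s['tcp_rot'],s['wrist_force'],s['wrist_torque'],s['gripper_width'])
for n in ('wrist','scene'):
  d=bot.grab_frame(n); d['fish']=n=='wrist'; pickle.dump(d,open(n+'4.pkl','wb'))
  g=d['frame'][...,::-1]
  if n=='scene': g=g[120:220,130:250]
  k=1.5 if n=='wrist' else 5
  cv2.imwrite('pics/%s4.png'%n,cv2.resize(g,None,fx=k,fy=k,interpolation=cv2.INTER_CUBIC))
E
```

```text
9.0 [ 545.40256426 -275.1155098    72.202532  ] [ 1.79990754e+00 -2.57483499e+00 -2.12100749e-04] [ 0.62594211 -0.21184226 -2.35384288] [ 0.02239979 -0.00688064  0.01204931] 46.53349906671596
```

View pics/wrist4.png

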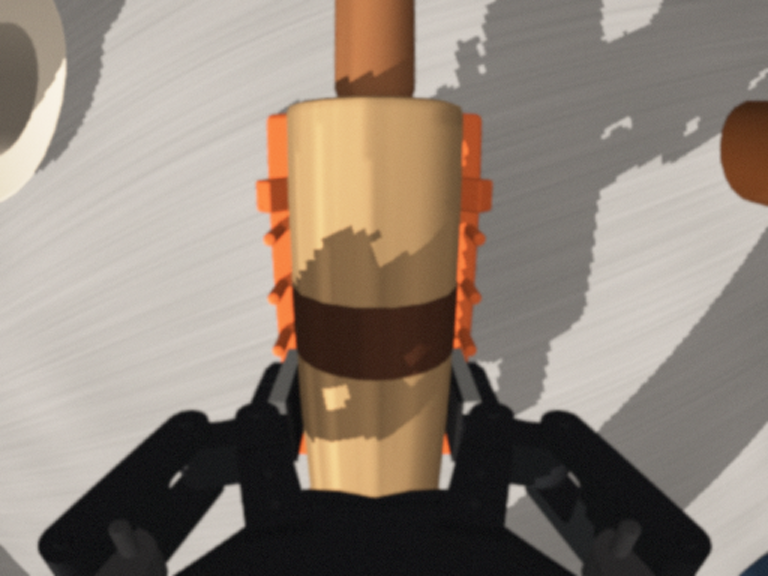

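View pics/scene4.png

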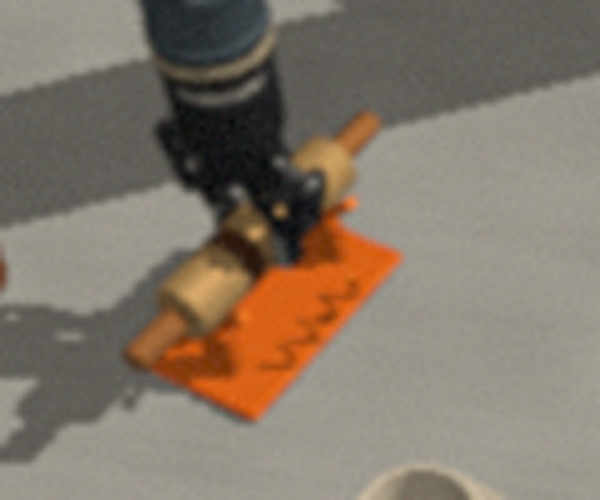

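```bash
python3 - <<'E'
from h import *
import pickle
d=pickle.load(open('wrist4.pkl','rb'))
O=np.array([544.2,-274.7,0]);t=np.radians(-20.0);a=np.array([np.cos(t),np.sin(t),0]);n=np.array([-np.sin(t),np.cos(t),0])
p=lambda x,y,z:(1.5*proj(d,O+a*x+n*y+[0,0,z])).round(1)
for x in (60,70):
  for y in (31,-31): print('tip',x,y,p(x,y,86))
print('corner',p(95,50,10),p(95,-50,10),p(95,50,0))
S=O+[0,0,0]
from fitpin import fit
r,m=fit(d,np.array([545.4,-275.1,72.2]),t,np.r_[253.3,205,64.8,np.array([293,457,288.5,461])/1.5])
print(r.x.round(3),np.degrees(r.x[[2,4]]))
# barrel end and upright distance
e=np.array([545.4,-275.1,72.2])
for z in (82,86): 
  for y in (31,):
    q=bp(d,258/1.5,178/1.5,z);q2=bp(d,491/1.5,212/1.5,z);q3=bp(d,258/1.5,212/1.5,z);q4=bp(d,491/1.5,178/1.5,z)
    for k in(q,q4,q3,q2): print(z,((k-O)@a).round(1),((k-O)@n).round(1))
E
```

```text
tip 60 31 [270.1 211.6]
tip 60 -31 [479.1 211.3]
tip 70 31 [268.6 178.2]
tip 70 -31 [480.5 177.8]
corner [265.2 112.1] [483.5 111.8] [270.1 113.3]
[-1.838 19.147 -0.044 -0.12   0.   ] [-2.54911923  0.00367759]
82 69.9 35.3
82 69.7 -35.3
82 59.4 35.8
82 59.2 -35.8
86 70.2 34.2
86 70.1 -34.2
86 60.0 34.7
86 59.9 -34.7
```

Emit:
jog_arm:
  motion:
    - [0.3, 0, 0, -0.1, 0, 0, 0]
    - [0.3, 0, 0, -0.1, 0, 0, 0]
    - [0.3, 0, 0, 0, 0, 0, 0]

```text
time_s: 9.48
tool_pos: [545.5, -275.1, 70.3]
tcp_rot: [-1.8, 2.575, -0.0]
wrist_force: [0.6, -0.6, -1.5]
gripper_width: 46.2
```

Emit:
jog_arm:
  motion:
    - [0.3, 0, 0, -0.1, 0, 0, 0]
    - [0.3, 0, 0, 0, 0, 0, 0]

```text
time_s: 9.72
tool_pos: [545.6, -275.1, 70.2]
tcp_rot: [-1.8, 2.574, -0.001]
wrist_force: [-3.0, 1.0, 6.9]
gripper_width: 46.3
```

Emit:
jog_arm:
  motion:
    - [0.6, 0, 0, 0, 0, 0, 0]
    - [0.7, 0, 0, 0, 0, 0, 0]
    - [1, 0, 0, 0, 0, 0, 0]
    - [1, 0, 0, 0, 0, 0, 0]

```text
time_s: 10.22
tool_pos: [545.5, -275.1, 69.2]
tcp_rot: [-1.8, 2.575, 0.0]
wrist_force: [-0.7, -1.6, 0.2]
gripper_width: 85.2
```

```bash
python3 - <<'E'
from h import *
import pickle
s=bot.observe();print(s['time_s'],s['tool_pos'],s['wrist_force'],s['gripper_width'])
d=bot.grab_frame('wrist'); d['fish']=True; pickle.dump(d,open('w5.pkl','wb'))
cv2.imwrite('pics/w5.png',cv2.resize(d['frame'][...,::-1],None,fx=1.5,fy=1.5))
E
```

```text
10.225 [ 545.47894962 -275.13434166   69.16445825] [-0.71415634 -1.56251456  0.22769596] 85.22047356381097
```

View pics/w5.png

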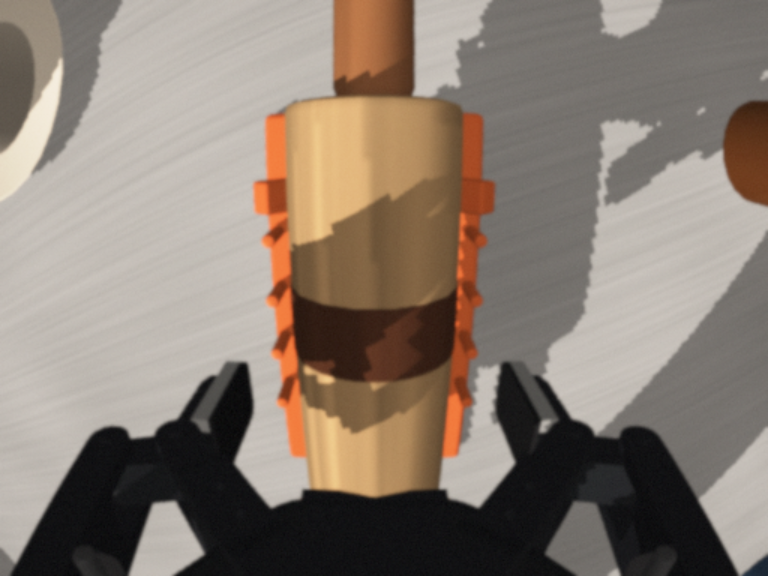

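Emit:
jog_arm:
  motion:
    - [1, 0, 0, 2, 0, 0, 0]
    - [1, 0, 0, 5, 0, 0, 0]
    - [1, 0, 0, 5.5, 0, 0, 0]
    - [1, 0, 0, 5.5, 0, 0, 0]
    - [1, 0, 0, 2, 0, 0, 0]

```text
time_s: 10.9
tool_pos: [546.4, -275.6, 273.1]
tcp_rot: [-1.799, 2.573, -0.007]
wrist_force: [-0.5, -0.1, -1.3]
gripper_width: 85.3
```

Emit:
jog_arm:
  motion:
    - [1, 0, 0, 0, 0, 0, 0]
    - [1, 0, 0, 0, 0, 0, 0]

```text
time_s: 11.15
tool_pos: [545.0, -274.9, 267.8]
tcp_rot: [1.799, -2.574, -0.003]
wrist_force: [0.2, 0.4, -0.7]
gripper_width: 85.2
```

```bash
python3 - <<'E'
from h import *
import pickle
s=bot.observe();print(s['time_s'],s['tool_pos'],s['wrist_force'],s['gripper_width'])
d=bot.grab_frame('wrist'); d['fish']=True; pickle.dump(d,open('w6.pkl','wb'))
cv2.imwrite('pics/w6.png',cv2.resize(d['frame'][...,::-1],None,fx=1.5,fy=1.5))
E
```

```text
11.15 [ 545.04556859 -274.92112413  267.82234304] [ 0.18754739  0.42763903 -0.69084837] 85.1928348023138
```

View pics/w6.png

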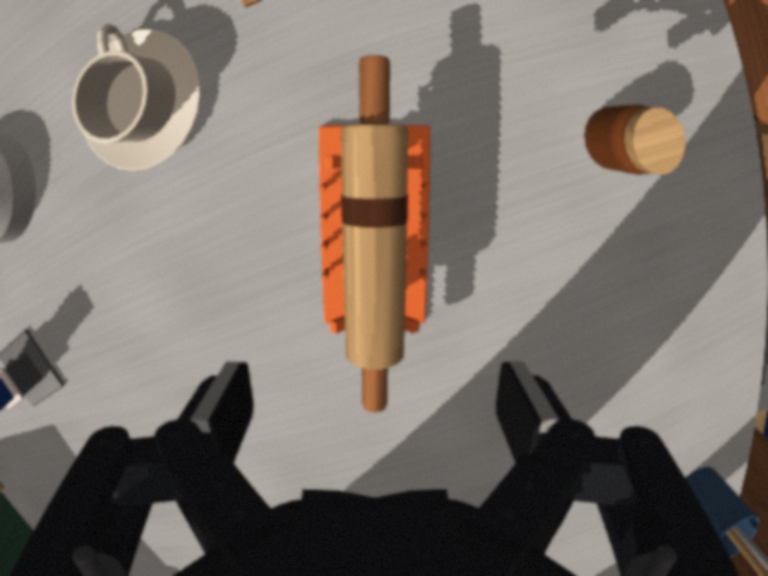

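```bash
python3 - <<'E'
from h import *
import pickle
d=pickle.load(open('w6.pkl','rb'))
O=np.array([544.2,-274.7,0]);t=np.radians(-20.0);a=np.array([np.cos(t),np.sin(t),0]);n=np.array([-np.sin(t),np.cos(t),0])
f=d['frame'].astype(int)[:,250]
g=np.abs(np.diff(f.sum(1)));print([(v,g[v]) for v in range(30,280) if g[v]>35])
def L(u,v,z):
    k=bp(d,u/1.5,v/1.5,z)-O; return (k@a).round(1),(k@n).round(1)
p=lambda x,y,z:(1.5*proj(d,O+a*x+n*y+[0,0,z])).round(1)
print('band edges',L(374.5,197.5,113),L(374.5,225,113),'barrel far',L(375,125,113),'near',L(375,368,113),'handles',L(375,56,95),L(375,411,95))
print('pred band',p(20,0,113),p(40,0,113),'barrel',p(90,0,113),p(-90,0,113),'handles',p(140,0,89),p(140,0,100),p(-140,0,89))
print('pred base',p(95,50,10),p(95,-50,10),p(-95,50,10))
E
```

```text
[(35, np.int64(66)), (36, np.int64(70)), (76, np.int64(45)), (81, np.int64(39)), (82, np.int64(77)), (83, np.int64(66)), (130, np.int64(39)), (131, np.int64(57)), (132, np.int64(90)), (150, np.int64(78)), (151, np.int64(80)), (152, np.int64(44)), (273, np.int64(53)), (274, np.int64(69)), (275, np.int64(47))]
band edges (np.float64(41.5), np.float64(0.0)) (np.float64(22.7), np.float64(0.1)) barrel far (np.float64(90.1), np.float64(-0.4)) near (np.float64(-86.8), np.float64(-0.1)) handles (np.float64(140.2), np.float64(-0.5)) (np.float64(-139.3), np.float64(-0.1))
pred band [374.6 228.9] [374.6 199.7] barrel [374.4 125.1] [374.8 371.7] handles [374.3  57.7] [374.3  54.9] [374.9 407.8]
pred base [317.9 124.3] [431.  124.1] [323.8 323.7]
```

Emit:
jog_arm:
  motion:
    - [1, 0, 2, 0, 0, 0, 6]
    - [1, 0, 3.5, 0, 0, 0, 8]
    - [1, 0, 3.5, 0, 0, 0, 8]
    - [1, 0, 3.5, 0, 0, 0, 8]
    - [1, 0, 3.5, 0, 0, 0, 8]

```text
time_s: 11.82
tool_pos: [544.8, -113.9, 267.7]
tcp_rot: [2.544, -1.842, -0.004]
wrist_force: [-0.0, -0.4, 0.5]
gripper_width: 85.2
```

Emit:
jog_arm:
  motion:
    - [1, 0, 3.5, 0, 0, 0, 8]
    - [1, 0, 3.5, 0, 0, 0, 8]
    - [1, -0.4, 3.5, 0, 0, 0, 8]
    - [1, -0.4, 3.5, 0, 0, 0, 8]
    - [1, 0, 3.5, 0, 0, 0, 8]

```text
time_s: 12.45
tool_pos: [536.6, 60.9, 267.9]
tcp_rot: [3.02, -0.861, -0.004]
wrist_force: [-0.0, 0.0, 0.6]
gripper_width: 85.4
```

Emit:
jog_arm:
  motion:
    - [1, 0, 3.5, 0, 0, 0, 8]
    - [1, 0, 3.5, 0, 0, 0, 8]
    - [1, 0, 3.5, 0, 0, 0, 8]
    - [1, 0, 3.5, 0, 0, 0, 8]
    - [1, 0, 1.7, 0, 0, 0, 0]

```text
time_s: 13.08
tool_pos: [536.8, 218.2, 267.8]
tcp_rot: [3.141, -0.001, -0.004]
wrist_force: [0.4, -1.1, 0.2]
gripper_width: 85.6
```

Emit:
jog_arm:
  motion:
    - [1, 0, 0, 0, 0, 0, 0]
    - [1, 0, 0, 0, 0, 0, 0]

```text
time_s: 13.32
tool_pos: [537.4, 215.9, 269.0]
tcp_rot: [3.141, -0.006, -0.001]
wrist_force: [0.9, 0.7, -0.7]
gripper_width: 85.4
```

```bash
python3 - <<'E'
from h import *
import pickle
s=bot.observe();print(s['time_s'],s['tool_pos'],s['tcp_rot'],s['wrist_force'],s['joint_positions'])
d=bot.grab_frame('wrist'); d['fish']=True; pickle.dump(d,open('w7.pkl','wb'))
cv2.imwrite('pics/w7.png',cv2.resize(d['frame'][...,::-1],None,fx=1.5,fy=1.5))
E
```

```text
13.325 [537.38864858 215.93913676 268.96603125] [ 3.14098333e+00 -5.72823926e-03 -1.08087311e-03] [ 0.91246257  0.65427661 -0.69454903] [ 3.82243380e-01  3.25798315e-01  2.05259427e-01  1.45112182e+00
 -3.02038866e-04  1.95668725e+00]
```

View pics/w7.png

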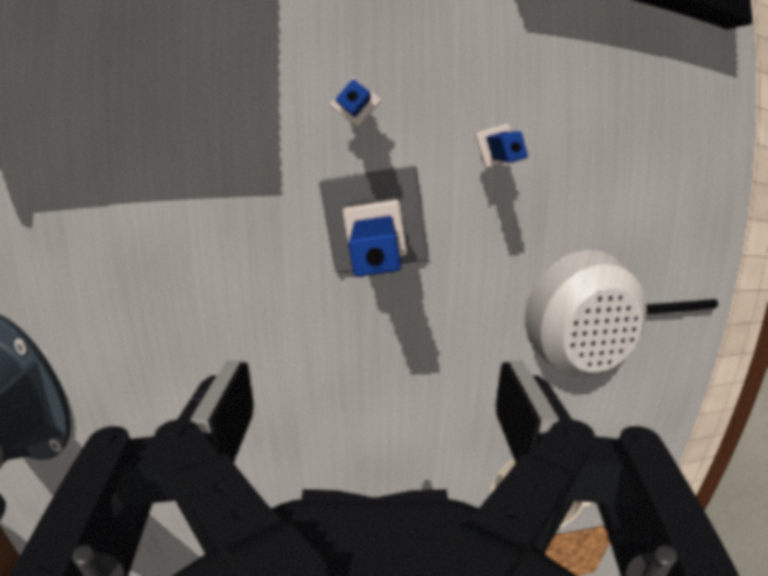

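```bash
python3 - <<'E'
from h import *
import pickle
d=pickle.load(open('w7.pkl','rb'))
cv2.imwrite('pics/w7c.png',cv2.resize(d['frame'][100:200,200:300,::-1],None,fx=6,fy=6,interpolation=cv2.INTER_CUBIC))
P=lambda u,v,z: bp(d,u/1.5,v/1.5,z).round(1)
print('dot',P(375,256.5,135))
print('top',[P(*q,135) for q in [(354,239),(397,235),(400,270),(350,275)]])
print('collar',[P(*q,61) for q in [(343,209),(400,200),(406,253)]])
hb=[(320,182),(416,167),(429,262),(340,278)];print('base',[P(*q,8) for q in hb])
E
```

```text
dot [537.6 222.3 135. ]
top [array([524.3, 233.9, 135. ]), array([551.6, 236.4, 135. ]), array([553.8, 213.2, 135. ]), array([521.3, 209.9, 135. ])]
collar [array([512.5, 241.8,  61. ]), array([557.6, 248.8,  61. ]), array([562.9, 205.4,  61. ])]
base [array([488.2, 258.8,   8. ]), array([575., 272.,   8.]), array([588.8, 182.9,   8. ]), array([504.4, 167.4,   8. ])]
```

View pics/w7c.png

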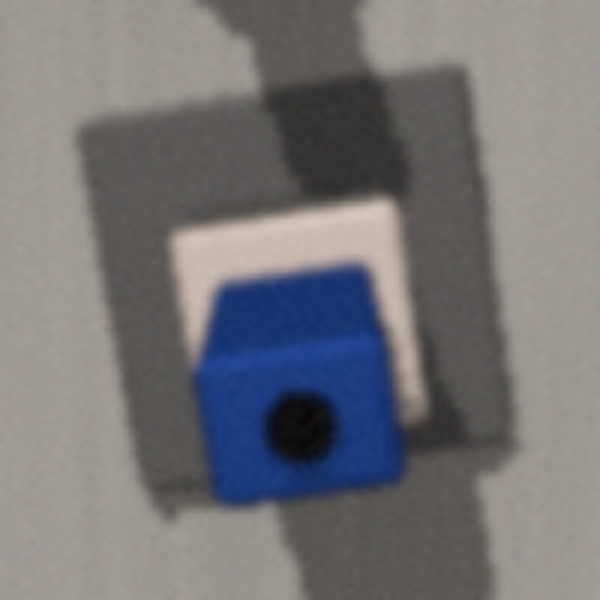

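Emit:
jog_arm:
  motion:
    - [1, 0, 0.6, -2, 0, 0, 5]
    - [1, 0, 0, -4, 0, 0, 4]
    - [1, 0, 0, -5, 0, 0, 0]
    - [1, 0, 0, -4.5, 0, 0, 0]
    - [1, 0, 0, -2, 0, 0, 0]

```text
time_s: 14.0
tool_pos: [536.2, 221.1, 91.9]
tcp_rot: [3.131, 0.24, -0.005]
wrist_force: [-0.3, 0.1, 0.5]
gripper_width: 85.2
```

Emit:
jog_arm:
  motion:
    - [1, 0, 0, -0.6, 0, 0, 0]
    - [1, 0, 0, 0, 0, 0, 0]

```text
time_s: 14.25
tool_pos: [537.9, 222.4, 88.8]
tcp_rot: [-3.132, -0.242, -0.001]
wrist_force: [0.1, -0.1, 0.5]
gripper_width: 85.3
```

```bash
python3 - <<'E'
from h import *
import pickle
s=bot.observe();print(s['time_s'],s['tool_pos'],s['tcp_rot'],s['wrist_force'],s['joint_positions'])
d=bot.grab_frame('wrist'); d['fish']=True; pickle.dump(d,open('w8.pkl','wb'))
cv2.imwrite('pics/w8.png',cv2.resize(d['frame'][...,::-1],None,fx=1.5,fy=1.5))
P=lambda u,v,z: bp(d,u/1.5,v/1.5,z).round(1)
E
```

```text
14.25 [537.85552502 222.38697728  88.79580466] [-3.13215533e+00 -2.42217200e-01 -5.76779621e-04] [ 0.11141663 -0.0615433   0.48961476] [ 3.92081056e-01  4.14322814e-01 -1.32537043e-01  1.02356081e+00
 -3.23345600e-05  1.80851972e+00]
```

View pics/w8.png

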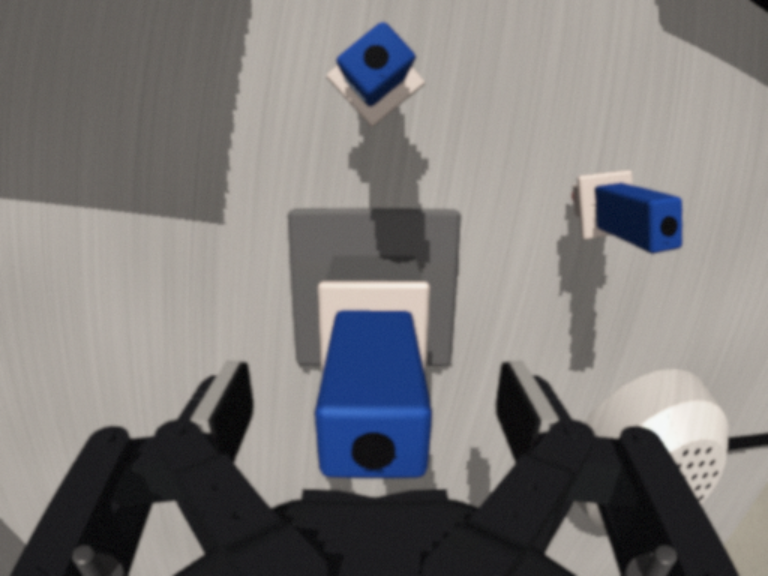

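Emit:
jog_arm:
  motion:
    - [0.5, 0, 0, 0, 0, 0, 0]
    - [0.2, 0, 0, 0, 0, 0, 0]
    - [0.2, 0, 0, 0, 0, 0, 0]
    - [0.2, 0, 0, 0, 0, 0, 0]
    - [0.2, 0, 0, 0, 0, 0, 0]
  grip_force: 40

```text
time_s: 14.92
tool_pos: [537.6, 223.0, 88.7]
tcp_rot: [-3.132, -0.244, -0.001]
wrist_force: [-1.4, -1.0, 5.8]
gripper_width: 31.7
```

Emit:
jog_arm:
  motion:
    - [0.2, 0, 0, 0, 0, 0, 0]
    - [0.2, 0, 0, 0.5, 0, 0, 0]
    - [0.2, 0, 0, 1.5, 0, 0, 0]
    - [0.2, 0, 0, 2, 0, 0, 0]
    - [0.2, 0, 0, 2, 0, 0, 0]
  grip_force: 60

```text
time_s: 15.55
tool_pos: [537.5, 222.9, 149.6]
tcp_rot: [-3.132, -0.244, -0.0]
wrist_force: [-0.1, 0.8, -0.8]
gripper_width: 31.4
```

Emit:
jog_arm:
  motion:
    - [0.2, 0, 0, 3, 0, 0, 0]
    - [0.2, 0, 0, 4, 0, 0, 0]
    - [0.2, 0, 0, 2, 0, 0, 0]
    - [0.2, 0, 0, 0, 0, 0, 0]
    - [0.2, 0, 0, 0, 0, 0, 0]

```text
time_s: 16.18
tool_pos: [537.1, 222.7, 237.6]
tcp_rot: [3.132, 0.244, -0.002]
wrist_force: [0.1, -0.7, -1.7]
gripper_width: 31.2
```

```bash
python3 - <<'E'
from h import *
import pickle
s=bot.observe();print(s['time_s'],s['tool_pos'],s['tcp_rot'],s['wrist_force'],s['wrist_torque'],s['gripper_width'])
d=bot.grab_frame('wrist'); d['fish']=True; pickle.dump(d,open('w9.pkl','wb'))
cv2.imwrite('pics/w9.png',cv2.resize(d['frame'][...,::-1],None,fx=1.5,fy=1.5))
d=bot.grab_frame('scene'); pickle.dump(d,open('s9.pkl','wb'))
cv2.imwrite('pics/s9.png',cv2.resize(d['frame'][100:220,260:400,::-1],None,fx=5,fy=5,interpolation=cv2.INTER_CUBIC))
E
```

```text
16.175 [537.09672833 222.72446058 237.57454944] [ 3.13177363e+00  2.44036115e-01 -1.68432949e-03] [ 0.13934414 -0.6508265  -1.65430579] [ 0.0310238  -0.04276335  0.03369475] 31.17231920960624
```

View pics/w9.png

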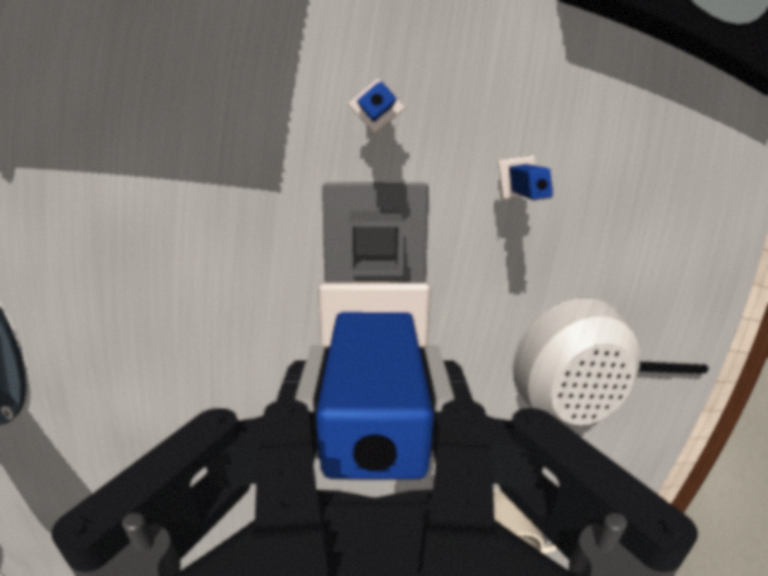

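View pics/s9.png

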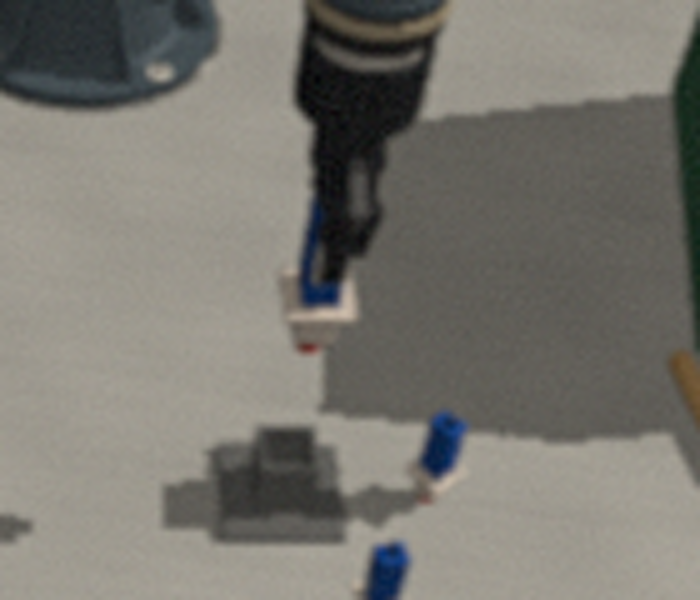

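```bash
python3 - <<'E'
from h import *
import pickle
d=pickle.load(open('w9.pkl','rb'))
T=np.array([537.1,222.7,237.6]);t=np.radians(8.9);a=np.array([np.cos(t),np.sin(t),0]);n=np.array([-np.sin(t),np.cos(t),0])
def L(u,v,z):
    k=bp(d,u/1.5,v/1.5,T[2]+z)-T; return (k@a).round(1),(k@n).round(1)
print('dot',L(375.5,452.5,46.3))
print('top corners',L(318,408,46.3),L(431,407,46.3),L(327,477,46.3),L(426,477,46.3))
print('collar far top',L(320,285,-27.7),L(429,285,-27.7))
print('handle bottom far', L(337,313,-27.7),L(411,313,-27.7))
for n_ in (2,): 
  s=pickle.load(open('s9.pkl','rb'))
  for off in (0,-2,2): print('tip pred', (5*(proj(s,T+[0,0,-78.7+off])-[260,100])).round(1))
E
```

```text
dot (np.float64(-0.0), np.float64(-0.9))
top corners (np.float64(-15.0), np.float64(14.1)) (np.float64(14.4), np.float64(14.4)) (np.float64(-14.0), np.float64(-10.7)) (np.float64(14.6), np.float64(-10.8))
collar far top (np.float64(-22.3), np.float64(22.9)) (np.float64(21.8), np.float64(22.9))
handle bottom far (np.float64(-15.7), np.float64(10.7)) (np.float64(14.8), np.float64(10.7))
tip pred [304.9 344. ]
tip pred [304.5 346.1]
tip pred [305.3 341.9]
```

Emit:
jog_arm:
  motion:
    - [0.2, 0.1, -1.5, 0.5, 0, 0, 0]
    - [0.2, 0.25, -3.5, 0.5, 0, 0, 0]
    - [0.2, 0.25, -3.8, 0, 0, 0, 0]
    - [0.2, 0.25, -3.8, 0, 0, 0, 0]
    - [0.2, 0.25, -3.8, 0, 0, 0, 0]

```text
time_s: 16.9
tool_pos: [548.1, 56.8, 248.2]
tcp_rot: [3.132, 0.244, -0.001]
wrist_force: [0.5, -0.1, -1.8]
gripper_width: 31.4
```

Emit:
jog_arm:
  motion:
    - [0.2, 0.25, -3.8, 0, 0, 0, 0]
    - [0.2, 0.25, -3.8, 0, 0, 0, 0]
    - [0.2, 0.25, -3.8, 0, 0, 0, 0]
    - [0.2, 0.25, -3.8, 0, 0, 0, 0]
    - [0.2, 0.25, -3.8, 0, 0, 0, 0]

```text
time_s: 17.52
tool_pos: [560.3, -133.2, 248.2]
tcp_rot: [3.132, 0.243, -0.001]
wrist_force: [0.7, 0.6, -1.6]
gripper_width: 31.6
```

Emit:
jog_arm:
  motion:
    - [0.2, 0.25, -3.8, 0, 0, 0, 0]
    - [0.2, 0.25, -3.8, 0, 0, 0, 0]
    - [0.2, 0.25, -3.8, 0, 0, 0, 0]
    - [0.2, 0.25, -3, 0, 0, 0, 0]
    - [0.2, 0.15, -1, 0, 0, 0, 0]

```text
time_s: 18.15
tool_pos: [571.6, -287.4, 247.8]
tcp_rot: [-3.132, -0.241, 0.002]
wrist_force: [-0.4, 0.5, -1.3]
gripper_width: 31.3
```

Emit:
jog_arm:
  motion:
    - [0.2, 0, 0, 0, 0, 0, 0]
    - [0.2, 0, 0, 0, 0, 0, 0]

```text
time_s: 18.4
tool_pos: [572.3, -284.3, 248.3]
tcp_rot: [-3.132, -0.245, 0.001]
wrist_force: [-0.1, -0.5, -1.7]
gripper_width: 31.1
```

```bash
cat > look.py <<'E'
from h import *
import pickle,sys
k=sys.argv[1]
s=bot.observe();print(s['time_s'],s['tool_pos'],s['tcp_rot'],s['wrist_force'],s['wrist_torque'],s['gripper_width'])
d=bot.grab_frame('wrist'); d['fish']=True; pickle.dump(d,open('w%s.pkl'%k,'wb'))
cv2.imwrite('pics/w%s.png'%k,cv2.resize(d['frame'][...,::-1],None,fx=1.5,fy=1.5))
d=bot.grab_frame('scene'); pickle.dump(d,open('s%s.pkl'%k,'wb'))
cv2.imwrite('pics/s%s.png'%k,cv2.resize(d['frame'][110:220,130:250,::-1],None,fx=5,fy=5,interpolation=cv2.INTER_CUBIC))
E
python3 look.py 10
```

```text
18.4 [ 572.27015022 -284.33458683  248.32229875] [-3.13161069e+00 -2.44973067e-01  5.46341588e-04] [-0.0730079  -0.52010283 -1.68488671] [-0.0284283   0.01141141 -0.02016355] 31.14459732821047
```

View pics/w10.png

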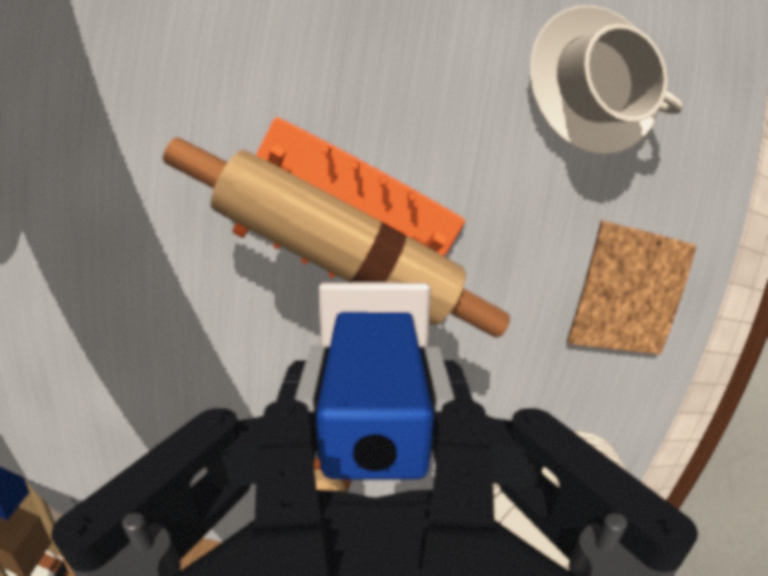

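View pics/s10.png

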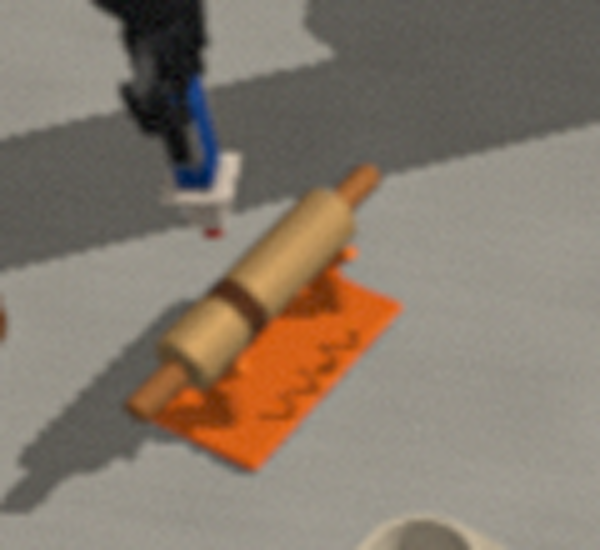

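```bash
cat > ov.py <<'E'
from h import *
import pickle,sys
O=np.array([544.2,-274.7,0]);t=np.radians(-20.0);a=np.array([np.cos(t),np.sin(t),0]);n=np.array([-np.sin(t),np.cos(t),0])
def ov(d,k,x0,y0,w,h,out,s0=0.0,l=0.0,pts=[]):
    img=cv2.resize(d['frame'][y0:y0+h,x0:x0+w,::-1],None,fx=k,fy=k,interpolation=cv2.INTER_CUBIC)
    q=lambda X:tuple(int(round(v)) for v in (k*(proj(d,X)+0.5-[x0,y0])))
    cam=-np.array(d['R']).T@d['t']
    for x in (20,40,-90,90):
        for th in np.radians(np.arange(0,360,10)):
            e=n*np.cos(th)+np.array([0,0,1])*np.sin(th); X=O+a*(x+s0)+n*l+[0,0,89]+24*e
            if (cam-X)@e>0: cv2.circle(img,q(X),1,(0,255,0),-1)
    for X in pts: cv2.circle(img,q(X),3,(255,0,255),-1)
    cv2.imwrite(out,img)
E
python3 - <<'E'
from ov import *
d=pickle.load(open('w10.pkl','rb')); ov(d,4,130,90,200,140,'pics/ov10.png')
d=pickle.load(open('s10.pkl','rb')); ov(d,6,140,110,90,95,'pics/ovs10.png',pts=[np.array([572.3,-284.3,248.3-78.7])])
E
```

```text
(no output)
```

View pics/ov10.png

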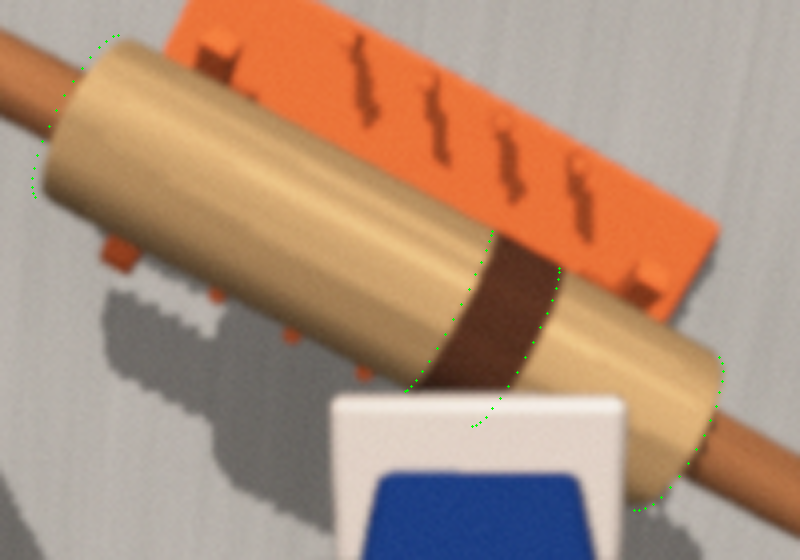

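View pics/ovs10.png

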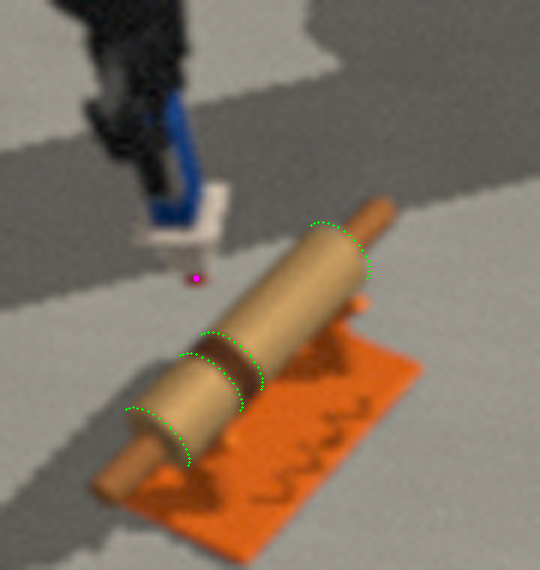

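Emit:
jog_arm:
  motion:
    - [0.2, 0.1, -0.1, -1.5, 0, 0, 0]
    - [0.2, 0, 0, -2, 0, 0, 0]
    - [0.2, 0, 0, -1.2, 0, 0, 0]
    - [0.2, 0, 0, -0.5, 0, 0, 0]
    - [0.2, 0, 0, 0, 0, 0, 0]

```text
time_s: 19.12
tool_pos: [573.4, -286.0, 196.1]
tcp_rot: [-3.132, -0.244, 0.001]
wrist_force: [0.1, -0.4, -1.1]
gripper_width: 31.6
```

Emit:
jog_arm:
  motion:
    - [0.2, 0, 0, 0, 0, 0, 0]
    - [0.2, 0, 0, 0, 0, 0, 0]

```text
time_s: 19.38
tool_pos: [573.7, -286.3, 196.9]
tcp_rot: [3.132, 0.244, 0.001]
wrist_force: [-0.3, 0.1, -1.8]
gripper_width: 31.6
```

```bash
python3 look.py 11; python3 - <<'E'
from ov import *
d=pickle.load(open('s11.pkl','rb')); ov(d,8,150,130,75,70,'pics/ovs11.png',pts=[np.array([573.3,-285.3,196-78.7])])
E
```

```text
19.375 [ 573.71767878 -286.25504003  196.87143298] [3.13159500e+00 2.43928505e-01 1.15461652e-03] [-0.33378338  0.09703053 -1.83533043] [0.00151147 0.02363469 0.01460055] 31.621931234259584
```

View pics/ovs11.png

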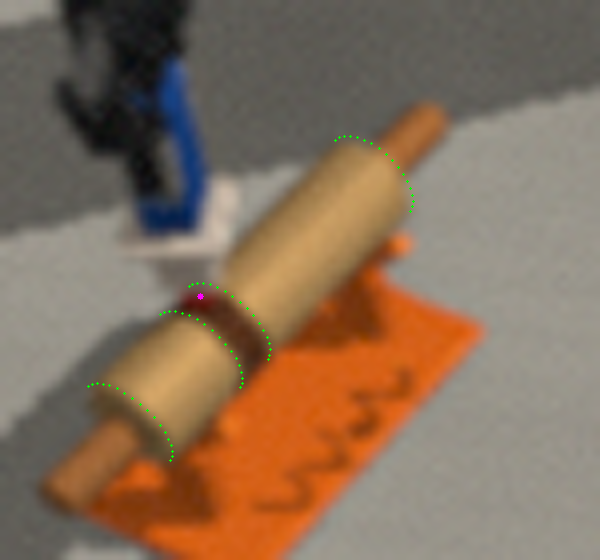

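View pics/w11.png

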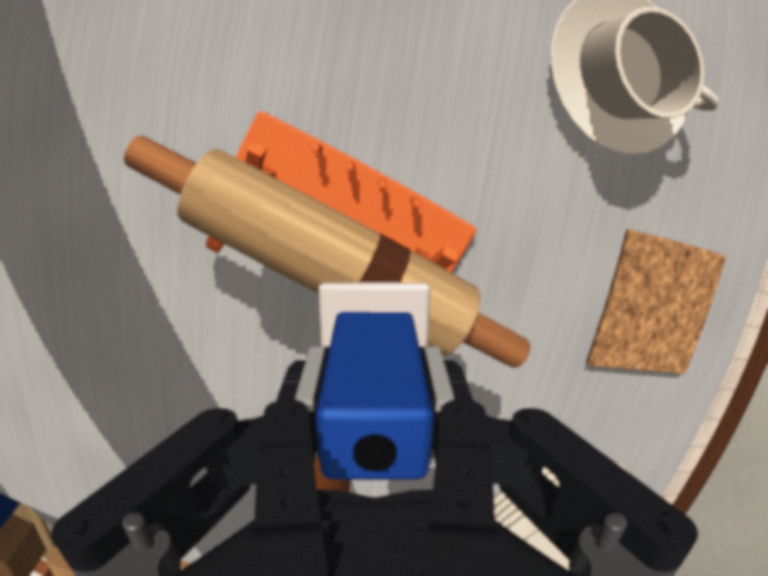

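```bash
python3 - <<'E'
from h import *
import pickle
d=pickle.load(open('s11.pkl','rb')); cv2.imwrite('pics/z.png',cv2.resize(d['frame'][155:180,160:195,::-1],None,fx=20,fy=20,interpolation=cv2.INTER_CUBIC))
E
```

```text
(no output)
```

View pics/z.png

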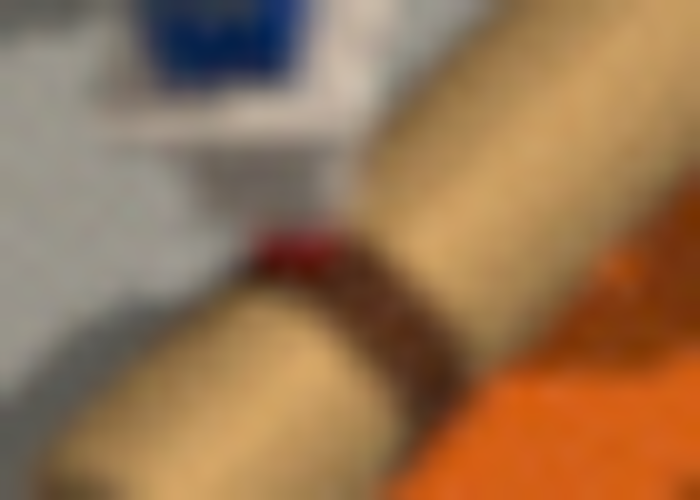

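Emit:
jog_arm:
  motion:
    - [0.2, 0, 0.1, -0.3, 0, 0, 0]
    - [0.2, 0, 0, -0.1, 0, 0, 0]
    - [0.2, 0, 0, 0, 0, 0, 0]
    - [0.2, 0, 0, 0, 0, 0, 0]

```text
time_s: 19.98
tool_pos: [573.5, -285.1, 192.3]
tcp_rot: [3.132, 0.244, -0.0]
wrist_force: [0.3, 0.2, -1.9]
gripper_width: 31.1
```

```bash
cat > f.py <<'E'
from h import *
F=[];Z=[]
for i in range(8):
    s=bot.observe();F.append(s['wrist_force']);Z.append(s['tool_pos'])
print(s['time_s'],np.mean(F,0).round(2),np.std(F,0).round(2),np.mean(Z,0).round(2),s['tcp_rot'].round(4))
E
python3 f.py
```

```text
19.975 [ 0.32  0.25 -1.86] [0. 0. 0.] [ 573.51 -285.12  192.29] [ 3.1321e+00  2.4400e-01 -1.0000e-04]
```

Emit:
jog_arm:
  motion:
    - [0.2, 0, 0, -0.2, 0, 0, 0]
    - [0.2, 0, 0, -0.1, 0, 0, 0]
    - [0.2, 0, 0, 0, 0, 0, 0]
    - [0.2, 0, 0, 0, 0, 0, 0]

```text
time_s: 20.48
tool_pos: [573.6, -285.2, 189.4]
tcp_rot: [3.132, 0.244, 0.0]
wrist_force: [0.7, 0.2, -0.2]
gripper_width: 31.6
```

```bash
cat > f.py <<'E'
from h import *
F=[];Z=[]
for i in range(12):
    bot.grab_frame('top'); s=bot.observe();F.append(s['wrist_force']);Z.append(s['tool_pos'])
print(s['time_s'],np.mean(F,0).round(2),np.std(F,0).round(2),np.mean(Z,0).round(2),s['tcp_rot'].round(4))
E
python3 f.py
```

```text
21.075 [ 0.7  -0.18 -0.63] [0.35 0.39 0.51] [ 573.51 -285.13  189.32] [ 3.1321e+00  2.4400e-01 -1.0000e-04]
```

Emit:
jog_arm:
  motion:
    - [0.2, 0, 0, -0.2, 0, 0, 0]
    - [0.2, 0, 0, -0.15, 0, 0, 0]
    - [0.2, 0, 0, 0, 0, 0, 0]
    - [0.2, 0, 0, 0, 0, 0, 0]
    - [0.2, 0, 0, 0, 0, 0, 0]

```text
time_s: 21.7
tool_pos: [573.5, -285.1, 185.9]
tcp_rot: [3.132, 0.244, -0.0]
wrist_force: [-0.2, -0.2, 0.5]
gripper_width: 31.3
```

```bash
python3 f.py; python3 look.py 12;  python3 - <<'E'
from h import *
import pickle
d=pickle.load(open('s12.pkl','rb')); cv2.imwrite('pics/z2.png',cv2.resize(d['frame'][145:185,150:195,::-1],None,fx=16,fy=16,interpolation=cv2.INTER_CUBIC))
E
```

```text
22.3 [ 0.46 -0.32  0.69] [0.57 0.41 0.55] [ 573.49 -285.13  185.8 ] [-3.1321e+00 -2.4410e-01  1.0000e-04]
22.3 [ 573.49958915 -285.12749595  185.77027641] [-3.13209274e+00 -2.44065652e-01  7.39780667e-05] [ 0.83919638 -0.75999144  1.66692618] [-0.04592444 -0.13739395 -0.05541017] 31.46665705342043
```

View pics/z2.png

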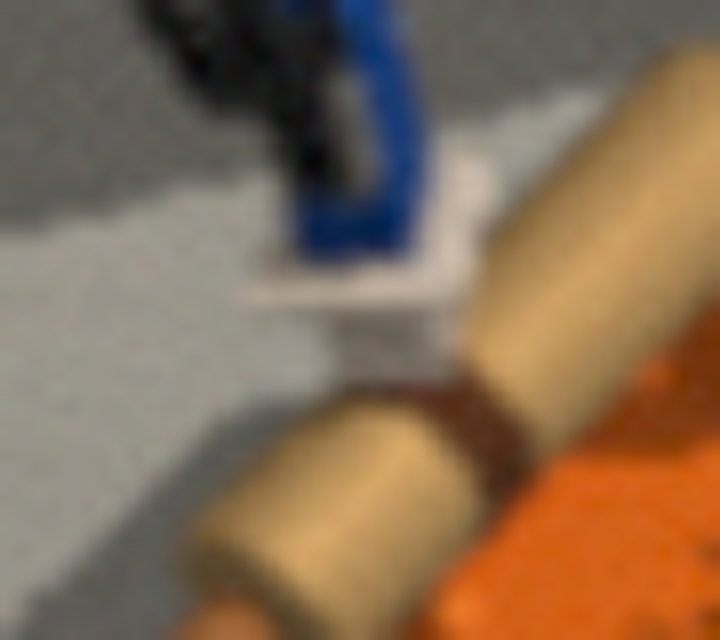

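View pics/w12.png

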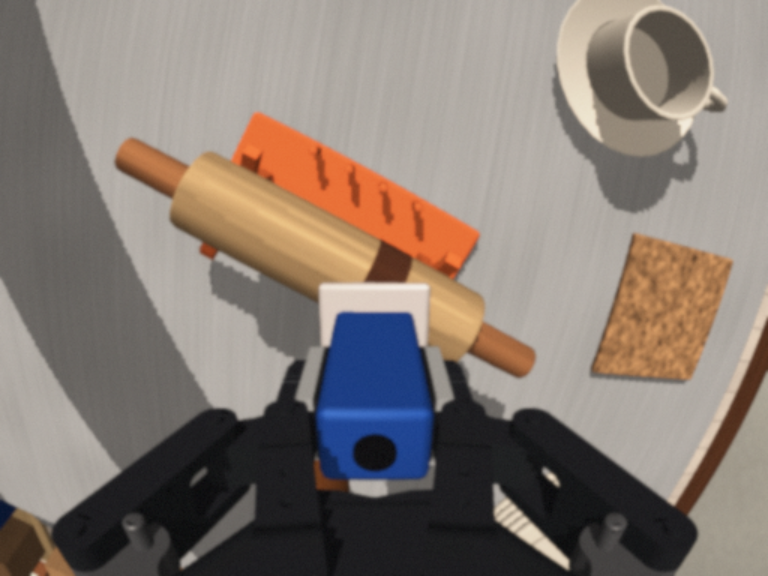

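```bash
python3 - <<'E'
from ov import *
d=pickle.load(open('w12.pkl','rb')); ov(d,4,100,90,200,140,'pics/ov12.png',s0=1)
E
```

```text
(no output)
```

View pics/ov12.png

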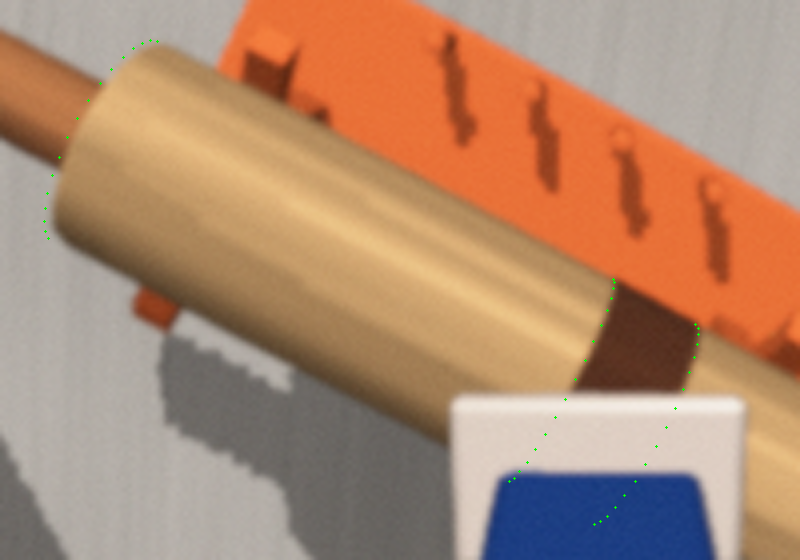

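```bash
python3 -c "
from station import bot
print(bot.job_done()); s=bot.observe(); print(s['time_s'],s['tool_pos'],s['wrist_force'])"
```

```text
the job is handed in; nothing more can be done
None
the job is handed in; nothing more can be done
```

I laid the rolling pin across both V notches of the orange rack. Then I pulled the blue meter out of its holder and stood it upright on the dark band. I handed the job in at about 22.4 s, well under the 72 s limit, with the meter still gripped and pressed there.

**Pin:** It stayed put in the notches after release. The wrist camera put its middle about 1 mm from the rack's centre.

**Foot on the band:** The meter tip was about 31.1 mm from the rack's centre along the pin. The wrist picture put the band's middle at about 31 mm, so they agreed to within about 1 mm.

**Foot travel:** Arm height gave 5.9 mm of foot travel. The averaged wrist force rose by about 2.3 N, which gives 5.8 mm. Half travel is 6 mm and needs about 2.4 N. Single force readings were noisy, by about 0.5 N.

**Disagreements and limits:**
- While I carried the pin, the picture fit suggested it was tilted about 2.5°. I took that as mostly camera error.
- The scene camera showed the pin about 2 mm off the wrist-camera estimate. That is within its calibration, so I went by the wrist camera.

**Other things in the scene:** The path stayed clear of the cup, saucer, sieve, jar and spoon, but I made no final position check on them.

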